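# Load a centrifuge rotor in balance

## Task

Load the swing-out centrifuge rotor on its stand so that it will run in balance: set the four black-capped vials gently upright into its four buckets, one in each and right down on the bucket's floor, with the two tall vials opposite each other and the two short ones opposite each other. The squat amber jar has no counterpart, so leave it standing where it is.

Things in the scene. Friction and masses are not known exactly. Their poses are not given: they have to be found in the camera images.
- vial_tall_a: tall round glass vial, pale fill, black screw cap, 22 mm across and 96 mm high, 28 g, one of two alike; stands upright on the worktop at the start. Origin: centre of its underside; z up along its axis
- vial_tall_b: tall round glass vial, pale fill, black screw cap, 22 mm across and 96 mm high, 28 g, one of two alike; stands upright on the worktop at the start. Origin: centre of its underside; z up along its axis
- vial_short_a: short round glass vial, pale fill, black screw cap, 22 mm across and 51 mm high, 18 g, one of two alike; stands upright on the worktop at the start. Origin: centre of its underside; z up along its axis
- vial_short_b: short round glass vial, pale fill, black screw cap, 22 mm across and 51 mm high, 18 g, one of two alike; stands upright on the worktop at the start. Origin: centre of its underside; z up along its axis
- bucket_0: one of the rotor's four like round steel buckets, empty at the start, 29 mm high; bore 32 mm wide, flaring to 38 mm at the mouth (43 mm over the rim); inner floor 5 mm above the origin. Origin: centre of its underside; z up; x points outward from the rotor's axis, 64 mm away. Buckets 0, 1, 2, 3 stand a quarter turn apart: 0 faces 2 across the axis (128 mm), 1 faces 3. It does not tilt
- bucket_1: one of the rotor's four like round steel buckets, empty at the start, 29 mm high; bore 32 mm wide, flaring to 38 mm at the mouth (43 mm over the rim); inner floor 5 mm above the origin. Origin: centre of its underside; z up; x points outward from the rotor's axis, 64 mm away. Buckets 0, 1, 2, 3 stand a quarter turn apart: 0 faces 2 across the axis (128 mm), 1 faces 3. It does not tilt
- bucket_2: one of the rotor's four like round steel buckets, empty at the start, 29 mm high; bore 32 mm wide, flaring to 38 mm at the mouth (43 mm over the rim); inner floor 5 mm above the origin. Origin: centre of its underside; z up; x points outward from the rotor's axis, 64 mm away. Buckets 0, 1, 2, 3 stand a quarter turn apart: 0 faces 2 across the axis (128 mm), 1 faces 3. It does not tilt
- bucket_3: one of the rotor's four like round steel buckets, empty at the start, 29 mm high; bore 32 mm wide, flaring to 38 mm at the mouth (43 mm over the rim); inner floor 5 mm above the origin. Origin: centre of its underside; z up; x points outward from the rotor's axis, 64 mm away. Buckets 0, 1, 2, 3 stand a quarter turn apart: 0 faces 2 across the axis (128 mm), 1 faces 3. It does not tilt
- rotor_stand: fixed grey stand with the rotor: aluminium cross (arms 49 mm, hub nut 58 mm above the worktop), four buckets between its arms, 172 mm over all. Bucket undersides 25 mm, floors 30 mm, rims 54 mm above the worktop. The rotor turns with light friction: a side push of 1 N on a bucket moves it, and it stays where left. Origin: on the rotor's axis at the worktop, z up
- jar: squat amber glass jar with a white lid, 42 mm across and 48 mm high, a single piece with no counterpart; stands among the vials. Origin: centre of its underside, z up
There are look-alikes about, which are no part of the job. Leave any red look-alike of the vial_short_a alone.

How it is judged (in metres and radians):
At the end, for the whole second after the job is handed in: Each vial stands in a bucket (10 mm from its axis, underside under 11 mm above the bucket's, tilt under 0.12 rad), released, at rest; the two tall ones in opposite buckets, the two short ones too (over 108 mm apart). Rotor at rest; jar upright within 30 mm of its start (((horizontal distance between vial_tall_a and bucket_0 below 0.01 m and z of vial_tall_a in the frame of bucket_0 between 0 and 0.011 m) or (horizontal distance between vial_tall_a and bucket_1 below 0.01 m and z of vial_tall_a in the frame of bucket_1 between 0 and 0.011 m) or (horizontal distance between vial_tall_a and bucket_2 below 0.01 m and z of vial_tall_a in the frame of bucket_2 between 0 and 0.011 m) or (horizontal distance between vial_tall_a and bucket_3 below 0.01 m and z of vial_tall_a in the frame of bucket_3 between 0 and 0.011 m)) and angle between each of vial_tall_a, vial_tall_b, vial_short_a, vial_short_b, jar's own z axis and vertical below 0.12 rad and linear speed of each of vial_tall_a, vial_tall_b, vial_short_a, vial_short_b below 0.05 m/s and contact force between each of vial_tall_a, vial_tall_b, vial_short_a, vial_short_b and the fingers below 0.05 N and ((horizontal distance between vial_tall_b and bucket_0 below 0.01 m and z of vial_tall_b in the frame of bucket_0 between 0 and 0.011 m) or (horizontal distance between vial_tall_b and bucket_1 below 0.01 m and z of vial_tall_b in the frame of bucket_1 between 0 and 0.011 m) or (horizontal distance between vial_tall_b and bucket_2 below 0.01 m and z of vial_tall_b in the frame of bucket_2 between 0 and 0.011 m) or (horizontal distance between vial_tall_b and bucket_3 below 0.01 m and z of vial_tall_b in the frame of bucket_3 between 0 and 0.011 m)) and ((horizontal distance between vial_short_a and bucket_0 below 0.01 m and z of vial_short_a in the frame of bucket_0 between 0 and 0.011 m) or (horizontal distance between vial_short_a and bucket_1 below 0.01 m and z of vial_short_a in the frame of bucket_1 between 0 and 0.011 m) or (horizontal distance between vial_short_a and bucket_2 below 0.01 m and z of vial_short_a in the frame of bucket_2 between 0 and 0.011 m) or (horizontal distance between vial_short_a and bucket_3 below 0.01 m and z of vial_short_a in the frame of bucket_3 between 0 and 0.011 m)) and ((horizontal distance between vial_short_b and bucket_0 below 0.01 m and z of vial_short_b in the frame of bucket_0 between 0 and 0.011 m) or (horizontal distance between vial_short_b and bucket_1 below 0.01 m and z of vial_short_b in the frame of bucket_1 between 0 and 0.011 m) or (horizontal distance between vial_short_b and bucket_2 below 0.01 m and z of vial_short_b in the frame of bucket_2 between 0 and 0.011 m) or (horizontal distance between vial_short_b and bucket_3 below 0.01 m and z of vial_short_b in the frame of bucket_3 between 0 and 0.011 m)) and horizontal distance between vial_tall_a and vial_tall_b above 0.108 m and horizontal distance between vial_short_a and vial_short_b above 0.108 m and distance of jar from where it was at the start of the episode below 0.03 m and linear speed of bucket_0 below 0.03 m/s); the robot touches nothing.
It fails at once if the jar is pushed more than 30 mm from its place or tipped over (distance of jar from where it was at the start of the episode above 0.03 m or angle between jar's own z axis and vertical above 0.5 rad).
It fails at once if a vial is pressed into a bucket with more than 40 N (contact force between any of vial_tall_a, vial_tall_b, vial_short_a, vial_short_b and bucket_0 above 40 N or contact force between any of vial_tall_a, vial_tall_b, vial_short_a, vial_short_b and bucket_1 above 40 N or contact force between any of vial_tall_a, vial_tall_b, vial_short_a, vial_short_b and bucket_2 above 40 N or contact force between any of vial_tall_a, vial_tall_b, vial_short_a, vial_short_b and bucket_3 above 40 N).
It fails at once if a vial is dropped: falls free by more than about 25 mm ((contact force between vial_tall_a and the fingers below 0.01 N and linear speed of vial_tall_a above 0.7 m/s) or (contact force between vial_tall_b and the fingers below 0.01 N and linear speed of vial_tall_b above 0.7 m/s) or (contact force between vial_short_a and the fingers below 0.01 N and linear speed of vial_short_a above 0.7 m/s) or (contact force between vial_short_b and the fingers below 0.01 N and linear speed of vial_short_b above 0.7 m/s)).
It also fails if it takes over 102 s, if anything falls off the work surface, if the arm or the gripper's body presses on something with over 40 N, if the wrist force passes 120 N, or if a joint passes its speed limit or range.

## Robot

A 6-joint arm with a two-finger parallel gripper is mounted at the origin on a cart in front of the work surface, level with it; the furniture and walls round the work are solid. World frame = base frame: x ahead of the robot, y to its left, z up, the work surface at z = 0. Lengths are in m, angles in degrees, forces in N, time in s.
With the tool pointing down it reaches from about 0.4 to 0.825 m from the base axis. Payload 7 kg.
Tool frame: the origin (TCP) lies at the very end of the fingers, on their centre line; the grasp point (between the pads) lies 19 mm behind it; z points along the fingers, y is the line along which they close (so a half turn about z gives the same grasp; the last joint's range is limited). The gripper opens to 88 mm and grips with 3 to 60 N. Pads are 19 mm wide; open, the fingers measure 130 mm over their backs; the gripper's body (78 mm by 193 mm) begins 47 mm behind the grasp point.
Start: joints at [83.715, 20.546, 0.682, 0, -70.136, -16.507], TCP at [0.261, 0.622, 0.227] pointing down, gripper open.
Joint ranges: [-176.03, 176.03], [-82.01, 121.73], [-58.28, 71.71], [-173.87, 95.51], [-174.79, -0.11], [-173.66, 173.66]. Speed limits (degrees/s): [136.94, 136.94, 172.46, 180, 180, 180].

## Interface

Orientations are given as [roll, pitch, yaw] about the fixed x, y, z axes, in that order (R = Rz(yaw) Ry(pitch) Rx(roll)).
In Python, from plant import get_state, capture, close_job, regions_of gives the robot as it stands.
- The arm moves only by the tool jog_arm, never from a script. Its argument "moves" is a list of rows, each a list of 3 entries, a list of its own where there are three numbers: the shift along the tool's x, y, z in cm, then the turn about the tool's z in degrees, then the finger opening in cm, from 0 to 8.76. A call has 1 to 12 rows; each row shifts and turns the commanded pose from where the row before left it, along the tool's axes as they then stand; what a row does not reach is not made up. A row lasts 1/8 s, in which the tool goes at most 62.5 mm and 10.7 degrees, less where a joint would pass 70% of its speed; a pose out of reach is approached as far as the arm can. A call is refused whole if a number of a shift passes 6.25 or a number of a turn 10.7, either way. A call with a gripper value outside its range is refused whole. The fingers move at their own pace and stop on an object; "newtons" is the grip in N (left out, the last holds). Time passes only in rows, so rows that do not move let the fingers close. It gives the time, the measured TCP pose, the force, the opening and the grip force at its end, in the units of the state.
- get_state(): the state, without advancing time (a new reading comes with each control period).
- capture(name): name is "side" or "top" or "wrist"; returns a dict with "pixels" (400x640x3 uint8, blue, green, red), "mtx" (3x3 intrinsics, pixels), "k1" (the pictures are not rectified: a ray, as slopes to the right and down, at radius r is drawn at 1 + k1 r^2 times it, then the intrinsics apply), "world_from_camera" (4x4, takes a point from camera to world coordinates); the wrist camera has in their place "hand_eye" (4x4, takes a point from camera to tool coordinates, whose origin is the TCP and whose axes are the flange's). Camera axes: x right, y down, z forward; pixel columns grow to the right and rows downward; lengths in m; the calibration is good to about 2 mm. A picture is of the moment at which its call begins: read the wrist's pose just before it. There is no depth.
- close_job(): hands the job in; it is judged then, once.
Trained networks look in a picture, given as the dict that the camera call returned (one of the last four; its "shot" number tells which), for a name from the list of things; names that differ only in an ending like _2 or _b are one class to them, and where a whole thing is asked for, a point or a joint stands for the part that bears it (a point fixed in the world has none). Each returns a list of dicts, best first, with "confidence" (0 to 1); they miss things now and then, are a little off and sometimes report something else, mostly with a low value. They report only what shows in the picture. A call takes as long as a camera call. They do not tell look-alikes from the thing itself.
- regions_of(picture, thing): "pixels" (400x640 bool, what is visible of it) and "pixel" ([column, row] in pixels, amid what is visible of it).
The state is a dict: "time_s": time; "joints": joint angles; "qd": joint speeds; "joint_torque": joint torques, N m; "tcp_pos": TCP position; "eef_rot": TCP orientation; "contact_force": force on the tool from outside, world axes, zero at the start; "moment": the same for the moment, N m; "gripper_width": finger opening in m; "gripper_force": force on a finger pad.
Only numpy, scipy, OpenCV 4.12 (cv2) and the standard library are available. Lean on these libraries where they do the work, as an engineer would, in place of code of your own. Each camera call takes 0.05 s, during which the arm holds its last target. There are 200 camera calls.

## Working session

There is one attempt and no reset: what is moved stays moved. The work goes in short steps, Python scripts to look and compute and a tool call to move; the robot and the scene stay as the last step left them, time stands still between calls to the robot, and variables do not carry over. Pictures are saved under pics/ and viewed, at most 14 in all, crops included, and the job is handed in when it is done.

Besides the shell and the picture viewer there is one more tool, called after "Emit:" by a JSON object that holds its "fn" and its "kwargs", one argument or row to a line. jog_arm: Moves the arm, as the interface text tells. Its arguments: {"type":"object","properties":{"moves":{"type":"array"},"newtons":{"type":"number"}},"required":["moves"]}

```bash
mkdir -p pics; python3 - <<'E'
from plant import *
import cv2,numpy as np
print(get_state())
for n in("top","side"):
    p=capture(n); cv2.imwrite(f"pics/{n}0.png",p["pixels"]); print(n,p["mtx"],p["k1"],p["world_from_camera"])
    for t in("vial_tall_a","vial_short_a","jar","bucket_0","rotor_stand"):
        for r in regions_of(p,t): print(t,r["pixel"],round(r["confidence"],2),r["pixels"].sum())
E
```

```text
{'time_s': 0.0, 'joints': array([ 8.37152909e+01,  2.05906754e+01,  6.34263295e-01, -2.04032452e-02,
       -7.01360458e+01, -1.65053991e+01]), 'qd': array([ 0.04219255,  0.10728118, -0.05919045, -0.08877651,  0.03803056,
        0.02933275]), 'joint_torque': array([ 8.32399819e-04, -5.82725751e+01,  2.93051648e+01,  6.99758291e+00,
        6.78404438e-03, -1.48048230e-04]), 'tcp_pos': array([0.26131563, 0.62183607, 0.22563409]), 'eef_rot': array([ 1.79905902e+02, -7.88031264e-03, -2.27970500e+01]), 'contact_force': array([-0.41101896, -0.43058171,  0.14886257]), 'moment': array([ 0.0237971 , -0.03198032,  0.01002448]), 'gripper_force': 0.0, 'gripper_width': 0.08764613435868888}
top [[382.40456571   0.         321.4478482 ]
 [  0.         382.40456571 200.02004337]
 [  0.           0.           1.        ]] 0.017236028088961252 [[-0.03408119 -0.97712727  0.2099066   0.33936472]
 [-0.9994152   0.03390514 -0.00443827  0.02848939]
 [-0.00278016 -0.20993511 -0.97771137  0.95503176]
 [ 0.          0.          0.          1.        ]]
vial_tall_a [408.7, 241.0] 0.61 139
vial_short_a [347.0
[... 292 characters left out ...]
5235]
 [  0.         445.66404986 199.0472477 ]
 [  0.           0.           1.        ]] 0.009842818225686457 [[ 0.88776687 -0.16834573  0.42840367  0.0663055 ]
 [-0.46017651 -0.34557652  0.81781076 -0.86911687]
 [ 0.0103713  -0.92316661 -0.38426014  0.483797  ]
 [ 0.          0.          0.          1.        ]]
vial_tall_a [349.8, 230.2] 0.88 346
vial_tall_a [319.3, 252.1] 0.74 530
vial_short_a [282.3, 220.0] 0.71 181
vial_short_a [379.0, 256.9] 0.67 245
vial_short_a [297.7, 226.2] 0.59 213
vial_short_a [323.0, 217.1] 0.59 179
jar [355.1, 293.1] 0.78 758
bucket_0 [303.9, 197.9] 0.62 193
bucket_0 [271.6, 188.6] 0.61 154
bucket_0 [292.1, 179.3] 0.51 103
rotor_stand [293.2, 191.7] 0.76 1468
```

```bash
python3 - <<'E'
import cv2
a=cv2.imread("pics/top0.png")[130:290,200:500]
b=cv2.imread("pics/side0.png")[150:330,230:430]
cv2.imwrite("pics/topc.png",cv2.resize(a,None,fx=2.6,fy=2.6,interpolation=2))
cv2.imwrite("pics/sidec.png",cv2.resize(b,None,fx=3.3,fy=3.3,interpolation=2))
E
```

```text
(no output)
```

View pics/topc.png

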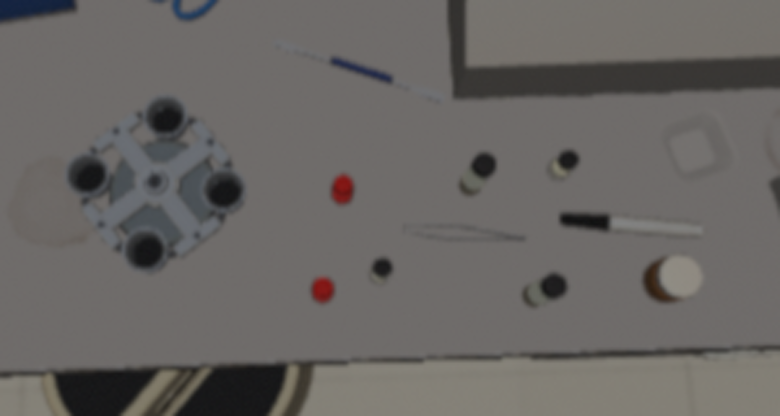

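View pics/sidec.png

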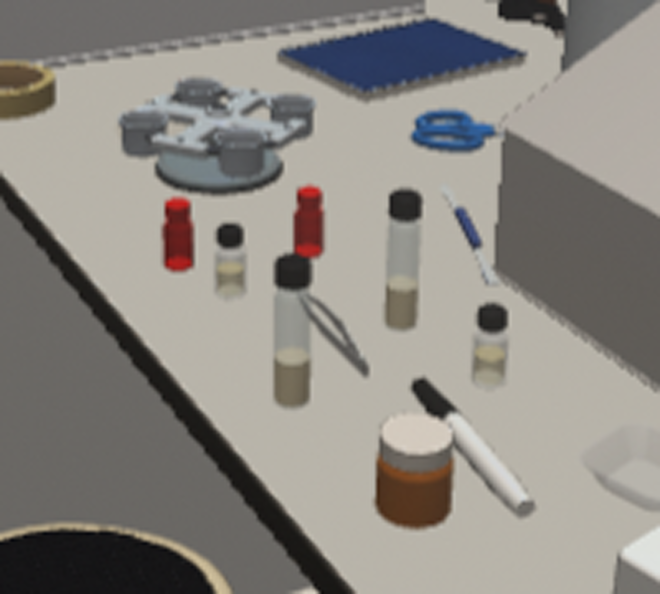

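The crops show two black-capped tall vials (top crop (484,165) and (553,286)), two black-capped short ones ((568,160), (382,268)), two red look-alikes to avoid ((342,190), (322,290)), and the jar at (675,277). The rotor's buckets are at (166,117), (88,174), (147,250) and (224,190). A tall box stands at the upper right.

```bash
cat > h.py <<'E'
import cv2,numpy as np
from plant import *
from scipy.spatial.transform import Rotation as R
def T_of(p,st=None):
    if "world_from_camera" in p: return np.array(p["world_from_camera"])
    T=np.eye(4);T[:3,:3]=R.from_euler("xyz",st["eef_rot"],degrees=True).as_matrix();T[:3,3]=st["tcp_pos"]
    return T@np.array(p["hand_eye"])
def at(p,px,z,st=None):
    T=T_of(p,st);K=p["mtx"]
    d=np.array([(px[0]-K[0,2])/K[0,0],(px[1]-K[1,2])/K[1,1]]);u=d.copy()
    for _ in range(8): u=d/(1+p["k1"]*(u@u))
    r=T[:3,:3]@np.array([u[0],u[1],1]);return T[:3,3]+r*(z-T[2,3])/r[2]
def proj(p,X,st=None):
    c=np.linalg.inv(T_of(p,st))@np.r_[X,1];u=c[:2]/c[2];u=u*(1+p["k1"]*(u@u));K=p["mtx"]
    return np.array([K[0,0]*u[0]+K[0,2],K[1,1]*u[1]+K[1,2]])
def dark(img,c,r,th=60,anyd=True):
    x,y=map(int,c);w=img[y-r:y+r+1,x-r:x+r+1].max(2)
    m=w<th;ys,xs=np.nonzero(m);return np.array([xs.mean()+x-r,ys.mean()+y-r]),m.sum()
E
python3 - <<'E'
from h import *
t=capture("top");s=capture("side")
def tp(x,y):return (x/2.6+200,y/2.6+130)
def sp(x,y):return (x/3.3+230,y/3.3+150)
V={"tallA":(tp(484,165),sp(405,205),.096),"tallB":(tp(553,286),sp(292,272),.096),"shA":(tp(568,160),sp(491,319),.051),"shB":(tp(382,268),sp(230,236),.051)}
for k,(a,b,h) in V.items():
    ca,na=dark(t["pixels"],a,6);cb,nb=dark(s["pixels"],b,7,70)
    print(k,ca.round(1),na,at(t,ca,h-.003).round(4),cb.round(1),nb,at(s,cb,h-.007).round(4))
print("jar",at(t,tp(681,277),.048),at(s,sp(417,437),.048))
for n,q in zip("ABCD",[(166,117),(88,174),(147,250),(224,190)]): print("bucket",n,at(t,tp(*q),.052).round(4))
print("hub",at(t,tp(155,181),.058).round(4),"red",at(t,tp(342,185),.05),at(t,tp(322,288),.05))
for q in [(465,65),(455,97),(448,0)]: print("box0",at(t,tp(*q),.0).round(3),at(t,tp(*q),.15).round(3))
for q in [(500,130),(497,277)]: print("boxside", at(s,sp(*q),0).round(3))
E
```

```text
tallA [385.6 193.1] 58 [ 0.5356 -0.1242  0.093 ] [352.1 211.8] 72 [ 0.5371 -0.1239  0.089 ]
tallB [412.4 239.8] 68 [ 0.4259 -0.1769  0.093 ] [318.5 232. ] 93 [ 0.4277 -0.1774  0.089 ]
shA [418.  191.1] 36 [ 0.5482 -0.2113  0.048 ] [378.5 245.9] 53 [ 0.5507 -0.2091  0.044 ]
shB [346.6 232.5] 33 [ 0.4529 -0.0328  0.048 ] [299.  221.1] 44 [ 0.4544 -0.0294  0.044 ]
jar [ 0.43412058 -0.30521078  0.048     ] [ 0.43525614 -0.30879631  0.048     ]
bucket A [0.6008 0.1633 0.052 ]
bucket B [0.5482 0.2359 0.052 ]
bucket C [0.475 0.181 0.052]
bucket D [0.5287 0.1097 0.052 ]
hub [0.5381 0.1727 0.058 ] red [5.30017754e-01 8.31518879e-05 5.00000000e-02] [0.43491815 0.0220708  0.05      ]
box0 [ 0.66 -0.13  0.  ] [ 0.609 -0.105  0.15 ]
box0 [ 0.627 -0.118  0.   ] [ 0.581 -0.095  0.15 ]
box0 [ 0.73  -0.117  0.   ] [ 0.668 -0.094  0.15 ]
boxside [0.808 0.146 0.   ]
boxside [ 0.638 -0.096  0.   ]
```

Emit:
{"fn": "jog_arm", "kwargs": {
  "moves": [
    [[0, 0, 0], -7.4, 5],
    [[0, 0, 0], -7.4, 5],
    [[2.7, 5, 0], 0, 5],
    [[2.7, 5, 0], 0, 5],
    [[2.7, 5, 0], 0, 5],
    [[2.7, 5, 0], 0, 5],
    [[2.7, 5, 0], 0, 5],
    [[2.7, 5, 0], 0, 5],
    [[2.7, 5, 0], 0, 5],
    [[2.7, 5, 0], 0, 5],
    [[2.7, 5, 0], 0, 5],
    [[2.7, 5, 0], 0, 5]
  ]
}}

```text
time_s: 2.2
tcp_pos: [0.4598, 0.0879, 0.2271]
eef_rot: [-180.0, -0.1, -8.0]
contact_force: [1.2, 0.9, 0.2]
gripper_width: 0.05
gripper_force: 0.0
```

Emit:
{"fn": "jog_arm", "kwargs": {
  "moves": [
    [[2.5, 5, 0], 0, 5],
    [[2.5, 5, 0], 0, 5],
    [[2.5, 5, 0], 0, 5],
    [[2.5, 5, 0], 0, 5],
    [[0, 0, 0], 0, 5],
    [[0, 0, 0], 0, 5]
  ]
}}

```text
time_s: 2.95
tcp_pos: [0.5303, -0.1226, 0.2264]
eef_rot: [-180.0, 0.0, -8.1]
contact_force: [-0.3, -0.5, -0.7]
gripper_width: 0.0505
gripper_force: 0.0
```

```bash
cat >> h.py <<'E'
def togo(x,y,z=None,st=None):
    st=st or get_state();d=np.array([x,y,st["tcp_pos"][2] if z is None else z])-st["tcp_pos"]
    return (R.from_euler("xyz",st["eef_rot"],degrees=True).inv().apply(d)*100).round(2)
E
python3 - <<'E'
from h import *
st=get_state();print(st["time_s"],st["tcp_pos"],st["eef_rot"],st["gripper_width"])
p=capture("wrist");cv2.imwrite("pics/w1.png",p["pixels"])
for t,h in(("vial_tall_a",.096),("vial_short_a",.051),("jar",.048)):
    for r in regions_of(p,t): print(t,r["pixel"],r["confidence"],r["pixels"].sum(),at(p,r["pixel"],h,st).round(4))
for n,X in dict(tA=(.5363,-.124,.096),tB=(.427,-.177,.096),sA=(.5495,-.210,.051)).items(): print(n,proj(p,X,st).round(1))
print(togo(.5363,-.124,.056,st))
E
```

```text
2.95 [ 0.53030765 -0.12260863  0.22635347] [-1.79995093e+02  2.62197157e-02 -8.06408607e+00] 0.05045395319842369
vial_tall_a [330.0, 175.8] 0.76 745 [ 0.5421 -0.1264  0.096 ]
vial_tall_a [3.3, 205.0] 0.46 199 [0.556  0.1597 0.096 ]
vial_short_a [212.9, 187.2] 0.8 592 [ 0.5384 -0.0065  0.051 ]
vial_short_a [409.3, 141.3] 0.69 538 [ 0.5566 -0.2071  0.051 ]
jar [491.2, 215.5] 0.77 177 [ 0.4678 -0.2856  0.048 ]
jar [52.5, 185.3] 0.41 9532 [0.5622 0.1529 0.048 ]
tA [328.2 182.6]
tB [399.7 286.8]
sA [412.8 148.1]
[ 0.62  0.06 17.04]
```

View pics/w1.png

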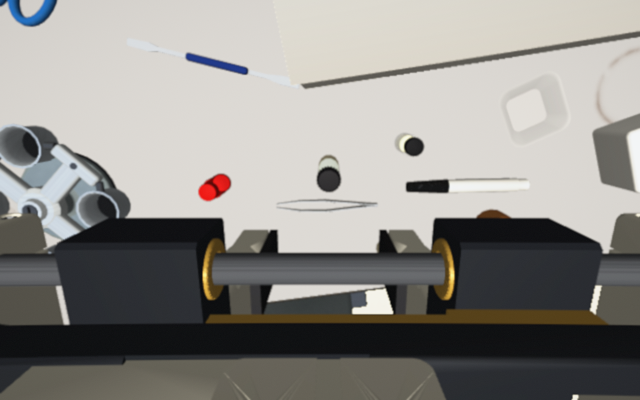

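The wrist view shows the tall black-capped vial at (328,180), close to the predicted (328,183). The short one is at (411,145), a red look-alike is at (215,186), and nothing blocks the fingers.

Emit:
{"fn": "jog_arm", "kwargs": {
  "moves": [
    [[0.65, 0.05, 2], 0, 5],
    [[0, 0, 4], 0, 5],
    [[0, 0, 4], 0, 5],
    [[0, 0, 4], 0, 5],
    [[0, 0, 2], 0, 5],
    [[0, 0, 1], 0, 5],
    [[0, 0, 0], 0, 5],
    [[0, 0, 0], 0, 1.5],
    [[0, 0, 0], 0, 1.5],
    [[0, 0, 0], 0, 1.5],
    [[0, 0, 0], 0, 1.5]
  ],
  "newtons": 12
}}

```text
time_s: 4.53
tcp_pos: [0.5373, -0.1238, 0.057]
eef_rot: [-180.0, -0.1, -8.0]
contact_force: [-0.9, 0.6, 3.6]
gripper_width: 0.0212
gripper_force: 12.0
```

Emit:
{"fn": "jog_arm", "kwargs": {
  "moves": [
    [[0, 0, -3], 0, 1.5],
    [[0, 0, -4], 0, 1.5],
    [[0, 0, -4], 0, 1.5],
    [[0, 0, -3], 0, 1.5],
    [[-0.5, -4.2, 0], 0, 1.5],
    [[-0.5, -4.2, 0], 0, 1.5],
    [[-0.5, -4.2, 0], 0, 1.5],
    [[-0.5, -4.2, 0], 0, 1.5],
    [[-0.5, -4.2, 0], 0, 1.5],
    [[-0.5, -4.2, 0], 0, 1.5],
    [[-1, -4, 0], 0, 1.5],
    [[0, 0, 0], 0, 1.5]
  ]
}}

```text
time_s: 6.02
tcp_pos: [0.5376, 0.1733, 0.1963]
eef_rot: [-180.0, 0.0, -7.8]
contact_force: [-0.8, -0.2, -0.0]
gripper_width: 0.0217
gripper_force: 12.0
```

```bash
python3 - <<'E'
from h import *
st=get_state();print(st["time_s"],st["tcp_pos"],st["eef_rot"],st["gripper_width"])
p=capture("wrist");cv2.imwrite("pics/w2.png",p["pixels"])
for r in regions_of(p,"bucket_0"): print(r["pixel"],r["confidence"],r["pixels"].sum(),at(p,r["pixel"],.054,st).round(4))
for n,X in dict(A=(.6008,.1633,.054),B=(.5482,.2359,.054),C=(.475,.181,.054),D=(.5287,.1097,.054)).items(): print(n,proj(p,X,st).round(1))
E
```

```text
6.025 [0.53764313 0.17325719 0.1963271 ] [-1.79997807e+02  1.04725773e-02 -7.83131929e+00] 0.021743809632869142
[327.2, 109.5] 0.95 2069 [0.6051 0.1643 0.054 ]
[395.2, 182.0] 0.9 1838 [0.5334 0.1117 0.054 ]
A [329.  114.4]
B [257.9 184.4]
C [328.5 250.7]
D [397.8 186.7]
```

View pics/w2.png

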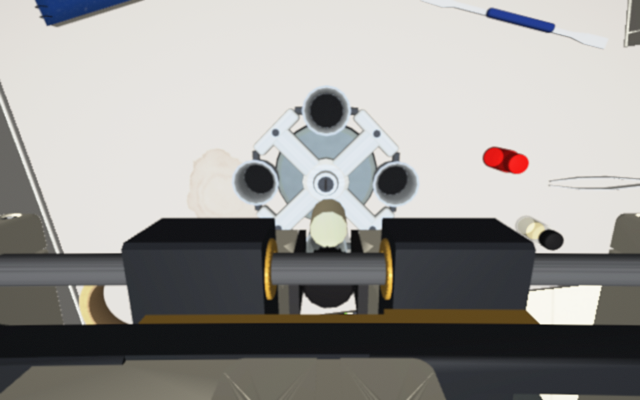

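The wrist view shows bucket A's rim centred at (327,110), B at (257,182), D at (396,182) and the hub at (326,183). All are within 2 mm of the top-camera estimates. The vial hangs upright.

Emit:
{"fn": "jog_arm", "kwargs": {
  "moves": [
    [[3.3, 0.05, 0], 0, 1.5],
    [[3.25, 0, 0], 0, 1.5],
    [[0, 0, 0], 0, 1.5],
    [[0, 0, 3], 0, 1.5],
    [[0, 0, 3], 0, 1.5],
    [[0, 0, 2], 0, 1.5],
    [[0, 0, 1.5], 0, 1.5],
    [[0, 0, 0.7], 0, 1.5],
    [[0, 0, 0], 0, 1.5]
  ]
}}

```text
time_s: 7.25
tcp_pos: [0.6025, 0.1611, 0.0945]
eef_rot: [180.0, 0.0, -8.0]
contact_force: [0.2, -0.3, 0.6]
gripper_width: 0.0216
gripper_force: 12.0
```

Emit:
{"fn": "jog_arm", "kwargs": {
  "moves": [
    [[0, -0.25, 0], 0, 1.5],
    [[0, 0, 0.3], 0, 1.5],
    [[0, 0, 0.2], 0, 1.5],
    [[0, 0, 0.15], 0, 1.5],
    [[0, 0, 0.0], 0, 1.5]
  ]
}}

```text
time_s: 7.88
tcp_pos: [0.6029, 0.1637, 0.0879]
eef_rot: [180.0, 0.0, -8.0]
contact_force: [-0.4, -0.3, 0.3]
gripper_width: 0.0219
gripper_force: 12.0
```

Emit:
{"fn": "jog_arm", "kwargs": {
  "moves": [
    [[0, 0, 0.05], 0, 1.5],
    [[0, 0, 0], 0, 2.4],
    [[0, 0, 0], 0, 3.2],
    [[0, 0, 0], 0, 4.5],
    [[0, 0, 0], 0, 4.5],
    [[0, 0, -2], 0, 4.5],
    [[0, 0, -4], 0, 4.5],
    [[0, 0, -4], 0, 4.5],
    [[0, 0, -4], 0, 4.5]
  ]
}}

```text
time_s: 9.0
tcp_pos: [0.6029, 0.1637, 0.2289]
eef_rot: [-180.0, -0.0, -8.0]
contact_force: [0.1, 0.1, -0.3]
gripper_width: 0.0452
gripper_force: 0.0
```

```bash
python3 - <<'E'
from h import *
st=get_state();print(st["tcp_pos"],st["eef_rot"],togo(.427,-.177,.2,st))
p=capture("side");cv2.imwrite("pics/s2.png",cv2.resize(p["pixels"][120:330,220:430],None,fx=2.8,fy=2.8))
E
```

```text
[0.60292868 0.16374033 0.22891241] [-1.79999149e+02 -1.59905282e-03 -7.99078656e+00] [-12.69  36.19   2.89]
```

View pics/s2.png

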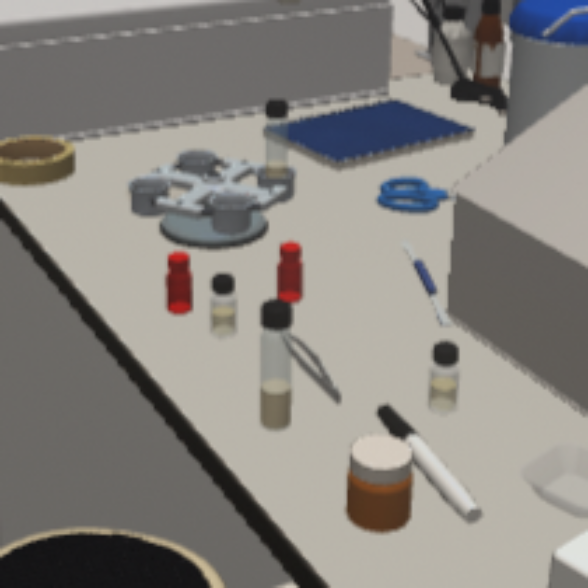

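The tall vial stands upright in bucket A at (277,180) in the crop.

Emit:
{"fn": "jog_arm", "kwargs": {
  "moves": [
    [[-1.4, 4.0, 0], 0, 4.5],
    [[-1.4, 4.0, 0], 0, 4.5],
    [[-1.4, 4.0, 0], 0, 4.5],
    [[-1.4, 4.0, 0], 0, 4.5],
    [[-1.4, 4.0, 0], 0, 4.5],
    [[-1.4, 4.0, 0], 0, 4.5],
    [[-1.4, 4.0, 0], 0, 4.5],
    [[-1.4, 4.0, 0], 0, 4.5],
    [[-1.4, 4.1, 0], 0, 4.5],
    [[0, 0, 1.5], 0, 4.5],
    [[0, 0, 0], 0, 4.5]
  ]
}}

```text
time_s: 10.42
tcp_pos: [0.4273, -0.1761, 0.2115]
eef_rot: [-180.0, 0.1, -8.0]
contact_force: [0.7, 0.6, 0.3]
gripper_width: 0.045
gripper_force: 0.0
```

```bash
python3 - <<'E'
from h import *
st=get_state();print(st["tcp_pos"],st["eef_rot"],togo(.427,-.177,.056,st))
p=capture("wrist");c,n=dark(p["pixels"],proj(p,(.427,-.177,.09),st),16,40);print(proj(p,(.427,-.177,.09),st),c,n)
E
```

```text
[ 0.42730158 -0.17610899  0.21151586] [-1.79995293e+02  1.08077176e-01 -8.04900432e+00] [1.000e-02 9.000e-02 1.555e+01]
[328.62163603 191.77288554] [329.31460674 182.6741573 ] 89
```

```bash
python3 - <<'E'
from h import *
st=get_state();p=capture("wrist");print(proj(p,(.427,-.177,.096),st),proj(p,(.431,-.177,.096),st))
cv2.imwrite("pics/w3.png",cv2.resize(p["pixels"][130:250,260:400],None,fx=4,fy=4))
E
```

```text
[328.99492983 194.13104952] [328.33540181 189.53597022]
```

View pics/w3.png

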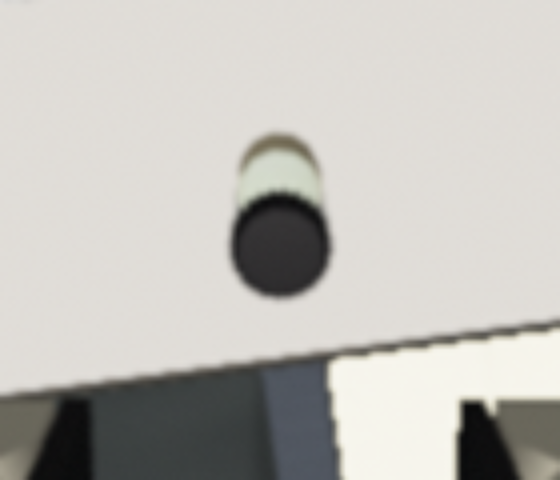

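The cap top's centre is at (330,192), against a predicted (329,194), which is within 2 mm. I'll grasp it.

Emit:
{"fn": "jog_arm", "kwargs": {
  "moves": [
    [[0.08, 0.1, 3], 0, 4.5],
    [[0, 0, 4], 0, 4.5],
    [[0, 0, 4], 0, 4.5],
    [[0, 0, 3], 0, 4.5],
    [[0, 0, 1.5], 0, 4.5],
    [[0, 0, 0], 0, 4.5],
    [[0, 0, 0], 0, 1.5],
    [[0, 0, 0], 0, 1.5],
    [[0, 0, 0], 0, 1.5],
    [[0, 0, 0], 0, 1.5]
  ],
  "newtons": 12
}}

```text
time_s: 11.78
tcp_pos: [0.4293, -0.1773, 0.0582]
eef_rot: [-180.0, -0.1, -8.0]
contact_force: [-1.0, 1.8, 4.8]
gripper_width: 0.0217
gripper_force: 12.0
```

Emit:
{"fn": "jog_arm", "kwargs": {
  "moves": [
    [[0, 0, -3], 0, 1.5],
    [[0, 0, -4], 0, 1.5],
    [[0, 0, -3.5], 0, 1.5],
    [[0, -4, -3], 0, 1.5],
    [[0, -4, 0], 0, 1.5],
    [[0, -4, 0], 0, 1.5],
    [[0, -4, 0], 0, 1.5],
    [[0, -4, 0], 0, 1.5],
    [[0, -4, 0], 0, 1.5],
    [[0, -4, 0], 0, 1.5],
    [[-0.1, -4.2, 0], 0, 1.5],
    [[-0.1, -4, 0], 0, 1.5]
  ]
}}

```text
time_s: 13.28
tcp_pos: [0.477, 0.1828, 0.1926]
eef_rot: [-180.0, 0.0, -8.0]
contact_force: [1.8, 0.0, 0.1]
gripper_width: 0.0211
gripper_force: 12.0
```

Emit:
{"fn": "jog_arm", "kwargs": {
  "moves": [
    [[0, 0, 0], 0, 1.5],
    [[0, 0, 3], 0, 1.5],
    [[0, 0, 2], 0, 1.5],
    [[0, 0, 0], 0, 1.5]
  ]
}}

```text
time_s: 13.78
tcp_pos: [0.476, 0.1802, 0.1413]
eef_rot: [179.9, 0.1, -8.0]
contact_force: [-0.2, 0.5, 0.8]
gripper_width: 0.0213
gripper_force: 12.0
```

```bash
python3 - <<'E'
from h import *
st=get_state();print(st["tcp_pos"],st["eef_rot"],togo(.478,.1815,.0885,st))
E
```

```text
[0.47603135 0.18018315 0.1413109 ] [ 1.79860009e+02  1.36891766e-01 -8.03200509e+00] [ 0.19 -0.17  5.28]
```

Emit:
{"fn": "jog_arm", "kwargs": {
  "moves": [
    [[0.15, -0.15, 0], 0, 1.5],
    [[0, 0, 2], 0, 1.5],
    [[0, 0, 1.5], 0, 1.5],
    [[0, 0, 1], 0, 1.5],
    [[0, 0, 0.5], 0, 1.5],
    [[0, 0, 0.2], 0, 1.5],
    [[0, 0, 0], 0, 1.5]
  ]
}}

```text
time_s: 14.65
tcp_pos: [0.479, 0.1829, 0.0907]
eef_rot: [-180.0, -0.0, -8.0]
contact_force: [-0.0, -0.7, -1.0]
gripper_width: 0.0215
gripper_force: 12.0
```

Emit:
{"fn": "jog_arm", "kwargs": {
  "moves": [
    [[-0.05, 0.1, 0.15], 0, 1.5],
    [[0, 0, 0], 0, 1.5],
    [[0, 0, 0], 0, 1.5]
  ]
}}

```text
time_s: 15.02
tcp_pos: [0.4782, 0.1819, 0.0892]
eef_rot: [-180.0, -0.0, -8.0]
contact_force: [0.4, 0.3, -0.9]
gripper_width: 0.0216
gripper_force: 12.0
```

Emit:
{"fn": "jog_arm", "kwargs": {
  "moves": [
    [[0, 0, 0.05], 0, 1.5],
    [[0, 0, 0], 0, 2.4],
    [[0, 0, 0], 0, 3.2],
    [[0, 0, 0], 0, 4.5],
    [[0, 0, 0], 0, 4.5],
    [[0, 0, -2], 0, 4.5],
    [[0, 0, -4], 0, 4.5],
    [[0, 0, -4], 0, 4.5],
    [[0, 0, -4], 0, 4.5],
    [[0, 0, 0], 0, 4.5]
  ]
}}

```text
time_s: 16.27
tcp_pos: [0.4797, 0.1829, 0.232]
eef_rot: [-179.7, -0.3, -8.0]
contact_force: [1.2, 0.1, -1.5]
gripper_width: 0.0453
gripper_force: 0.0
```

```bash
python3 - <<'E'
from h import *
st=get_state();print(st["tcp_pos"],st["eef_rot"],togo(.5505,-.210,.2,st))
p=capture("side");print(dark(p["pixels"],proj(p,(.477,.181,.118)),9,70), proj(p,(.477,.181,.119)),proj(p,(.477,.181,.149)))
E
```

```text
[0.47971476 0.18286941 0.23198863] [-179.74820029   -0.26752768   -7.97033199] [12.44 37.94  3.09]
(array([272.34782609, 162.7173913 ]), np.int64(46)) [272.84319976 162.90518865] [272.50001113 151.93380574]
```

Tall B's cap shows within 1 px of where a seated vial should be. Next is the far short vial.

Emit:
{"fn": "jog_arm", "kwargs": {
  "moves": [
    [[1.25, 3.8, 0], 0, 4.5],
    [[1.25, 3.8, 0], 0, 4.5],
    [[1.25, 3.8, 0], 0, 4.5],
    [[1.25, 3.8, 0], 0, 4.5],
    [[1.25, 3.8, 0], 0, 4.5],
    [[1.25, 3.8, 0], 0, 4.5],
    [[1.25, 3.8, 0], 0, 4.5],
    [[1.25, 3.8, 0], 0, 4.5],
    [[1.25, 3.8, 0], 0, 4.5],
    [[1.25, 3.8, 2], 0, 4.5],
    [[0, 0, 3], 0, 4.5],
    [[0, 0, 0], 0, 4.5]
  ]
}}

```text
time_s: 17.82
tcp_pos: [0.5467, -0.2119, 0.1749]
eef_rot: [-180.0, 0.4, -8.1]
contact_force: [0.1, 0.7, 0.8]
gripper_width: 0.0449
gripper_force: 0.0
```

```bash
python3 - <<'E'
from h import *
st=get_state();print(st["tcp_pos"],st["eef_rot"],togo(.5505,-.210,.028,st))
p=capture("wrist");print(proj(p,(.549,-.210,.051),st),proj(p,(.553,-.210,.051),st))
cv2.imwrite("pics/w4.png",cv2.resize(p["pixels"][130:250,260:400],None,fx=4,fy=4))
E
```

```text
[ 0.54669082 -0.21192227  0.17491532] [-179.99562199    0.4088751    -8.07425558] [ 0.45 -0.24 14.69]
[324.95014724 187.89354962] [324.28461008 183.3888414 ]
```

View pics/w4.png

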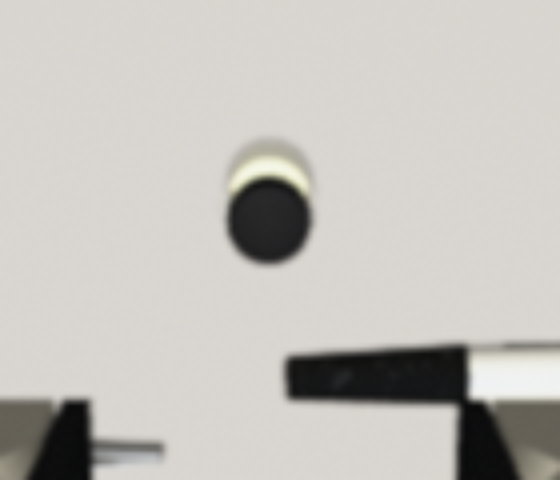

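The short vial's cap is at (327,185), about 2 mm from the prediction. The marker lies well behind the finger path. Grasping now.

Emit:
{"fn": "jog_arm", "kwargs": {
  "moves": [
    [[0.4, 0, 2], 0, 4.5],
    [[0, 0, 4], 0, 4.5],
    [[0, 0, 4], 0, 4.5],
    [[0, 0, 3], 0, 4.5],
    [[0, 0, 1.5], 0, 4.5],
    [[0, 0, 0], 0, 4.5],
    [[0, 0, 0], 0, 4.5]
  ]
}}

```text
time_s: 18.75
tcp_pos: [0.5543, -0.2124, 0.0351]
eef_rot: [180.0, -0.1, -8.0]
contact_force: [0.1, -0.3, 0.2]
gripper_width: 0.0448
gripper_force: 0.0
```

Emit:
{"fn": "jog_arm", "kwargs": {
  "moves": [
    [[-0.3, 0, 0.7], 0, 4.5],
    [[0, 0, 0], 0, 4.5],
    [[0, 0, 0], 0, 1.5],
    [[0, 0, 0], 0, 1.5],
    [[0, 0, 0], 0, 1.5],
    [[0, 0, 0], 0, 1.5]
  ],
  "newtons": 12
}}

```text
time_s: 19.5
tcp_pos: [0.5502, -0.212, 0.0266]
eef_rot: [180.0, -0.0, -8.0]
contact_force: [0.2, -1.2, 1.0]
gripper_width: 0.0217
gripper_force: 12.0
```

Emit:
{"fn": "jog_arm", "kwargs": {
  "moves": [
    [[0, 0, -3], 0, 1.5],
    [[0, 0, -4], 0, 1.5],
    [[0, 0, -4], 0, 1.5],
    [[0, 0, -3], 0, 1.5],
    [[-1.3, -4.5, 0], 0, 1.5],
    [[-1.6, -4.5, 0], 0, 1.5],
    [[-1.7, -4.5, 0], 0, 1.5],
    [[-1.7, -4.5, 0], 0, 1.5],
    [[-1.7, -4.5, 0], 0, 1.5],
    [[-1.7, -4.5, 0], 0, 1.5],
    [[-1.7, -4.6, 0], 0, 1.5],
    [[0, 0, 0], 0, 1.5]
  ]
}}

```text
time_s: 21.0
tcp_pos: [0.4807, 0.1194, 0.1668]
eef_rot: [-180.0, -0.0, -7.8]
contact_force: [0.9, 0.0, -0.3]
gripper_width: 0.0216
gripper_force: 12.0
```

Emit:
{"fn": "jog_arm", "kwargs": {
  "moves": [
    [[0, 0, 0], 0, 1.5],
    [[0, 0, 0], 0, 1.5]
  ]
}}

```text
time_s: 21.25
tcp_pos: [0.4812, 0.116, 0.1665]
eef_rot: [180.0, 0.0, -8.1]
contact_force: [0.5, 0.4, -0.7]
gripper_width: 0.0214
gripper_force: 12.0
```

```bash
python3 - <<'E'
from h import *
st=get_state();print(st["tcp_pos"],st["eef_rot"],togo(.5305,.1105,.0575,st))
p=capture("wrist");cv2.imwrite("pics/w5.png",p["pixels"])
for r in regions_of(p,"bucket_0"): print(r["pixel"],r["confidence"],r["pixels"].sum(),at(p,r["pixel"],.054,st).round(4))
for n,X in dict(hub=(.5381,.1727,.058),B=(.5482,.2359,.054),D=(.5287,.1097,.054)).items(): print(n,proj(p,X,st).round(1))
E
```

```text
[0.48122232 0.11595514 0.16651118] [ 1.79991667e+02  8.83329923e-03 -8.05949612e+00] [ 4.96 -0.15 10.9 ]
[320.6, 132.2] 0.78 2298 [0.5321 0.1142 0.054 ]
[162.5, 131.0] 0.75 2853 [0.5502 0.2372 0.054 ]
[242.0, 200.8] 0.72 949 [0.4857 0.1871 0.054 ]
[257.1, 59.8] 0.66 1332 [0.5914 0.1536 0.054 ]
hub [245.2 135.4]
B [164.8 133.3]
D [326.9 135.7]
```

View pics/w5.png

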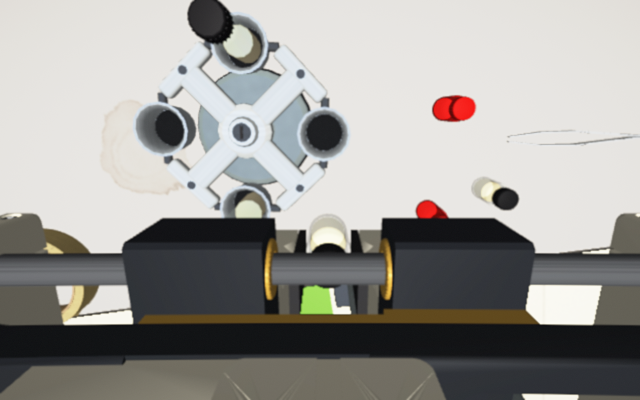

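The rotor hasn't turned: D's rim is centred at (325,133) against a predicted (327,136). The tall vials are in A and C.

Emit:
{"fn": "jog_arm", "kwargs": {
  "moves": [
    [[2.5, -0.1, 0], 0, 1.5],
    [[2.45, 0, 0], 0, 1.5],
    [[0, 0, 0], 0, 1.5],
    [[0, 0, 2.5], 0, 1.5],
    [[0, 0, 2.5], 0, 1.5],
    [[0, 0, 0], 0, 1.5],
    [[0, 0, 0], 0, 1.5]
  ]
}}

```text
time_s: 22.22
tcp_pos: [0.5306, 0.1108, 0.1175]
eef_rot: [-180.0, -0.0, -8.0]
contact_force: [-0.7, 1.5, -0.2]
gripper_width: 0.0216
gripper_force: 12.0
```

```bash
python3 - <<'E'
from h import *
st=get_state();print(st["tcp_pos"],st["eef_rot"],togo(.5305,.1105,.0575,st))
E
```

```text
[0.53063105 0.1108268  0.11746079] [-1.79988674e+02 -4.36267423e-02 -7.99814348e+00] [-0.01  0.04  6.  ]
```

Emit:
{"fn": "jog_arm", "kwargs": {
  "moves": [
    [[0, 0, 2], 0, 1.5],
    [[0, 0, 2], 0, 1.5],
    [[0, 0, 1], 0, 1.5],
    [[0, 0, 0.5], 0, 1.5],
    [[0, 0, 0.3], 0, 1.5],
    [[0, 0, 0], 0, 1.5],
    [[0, 0, 0], 0, 1.5]
  ]
}}

```text
time_s: 23.1
tcp_pos: [0.5306, 0.111, 0.059]
eef_rot: [-180.0, -0.0, -8.0]
contact_force: [0.1, -0.5, -0.5]
gripper_width: 0.0215
gripper_force: 12.0
```

Emit:
{"fn": "jog_arm", "kwargs": {
  "moves": [
    [[0, 0, 0.12], 0, 1.5],
    [[0, 0, 0], 0, 1.5],
    [[0, 0, 0], 0, 2.4],
    [[0, 0, 0], 0, 3.2],
    [[0, 0, 0], 0, 4.2],
    [[0, 0, 0], 0, 4.2],
    [[0, 0, -2], 0, 4.5],
    [[0, 0, -4], 0, 4.5],
    [[0, 0, -5], 0, 4.5],
    [[0, 0, -3], 0, 4.5],
    [[0, 0, 0], 0, 4.5]
  ]
}}

```text
time_s: 24.48
tcp_pos: [0.5317, 0.1116, 0.2003]
eef_rot: [-179.8, -0.3, -8.0]
contact_force: [0.8, -0.4, -2.1]
gripper_width: 0.0448
gripper_force: 0.0
```

```bash
python3 - <<'E'
from h import *
st=get_state();print(st["tcp_pos"],st["eef_rot"],togo(.4545,-.032,.17,st))
p=capture("side");print(dark(p["pixels"],proj(p,(.530,.1105,.074)),7,70), proj(p,(.53,.1105,.074)))
E
```

```text
[0.53168655 0.11157419 0.200261  ] [-179.82019599   -0.25485687   -7.97704956] [-5.66 15.3   2.95]
(array([302.05882353, 183.70588235]), np.int64(34)) [302.57589364 184.30409702]
```

Emit:
{"fn": "jog_arm", "kwargs": {
  "moves": [
    [[-1.4, 3.8, 0], 0, 3.6],
    [[-1.4, 3.8, 0], 0, 3.6],
    [[-1.4, 3.8, 0], 0, 3.6],
    [[-1.4, 3.8, 0], 0, 3.6],
    [[0, 0, 2.5], 0, 3.6],
    [[0, 0, 0], 0, 3.6],
    [[0, 0, 0], 0, 3.6]
  ]
}}

```text
time_s: 25.4
tcp_pos: [0.4539, -0.0317, 0.1724]
eef_rot: [180.0, 0.0, -8.0]
contact_force: [0.1, 0.3, -0.2]
gripper_width: 0.0359
gripper_force: 0.0
```

```bash
python3 - <<'E'
from h import *
st=get_state();print(st["tcp_pos"],st["eef_rot"],togo(.4545,-.032,.027,st))
p=capture("wrist");print(proj(p,(.453,-.031,.051),st),proj(p,(.457,-.031,.051),st))
cv2.imwrite("pics/w6.png",cv2.resize(p["pixels"][130:250,220:420],None,fx=4,fy=4))
E
```

```text
[ 0.45390538 -0.03167877  0.17238451] [ 1.79960730e+02  3.91000056e-02 -7.96232144e+00] [7.000e-02 1.000e-02 1.454e+01]
[326.78764903 192.9059758 ] [326.13442094 188.38782086]
```

View pics/w6.png

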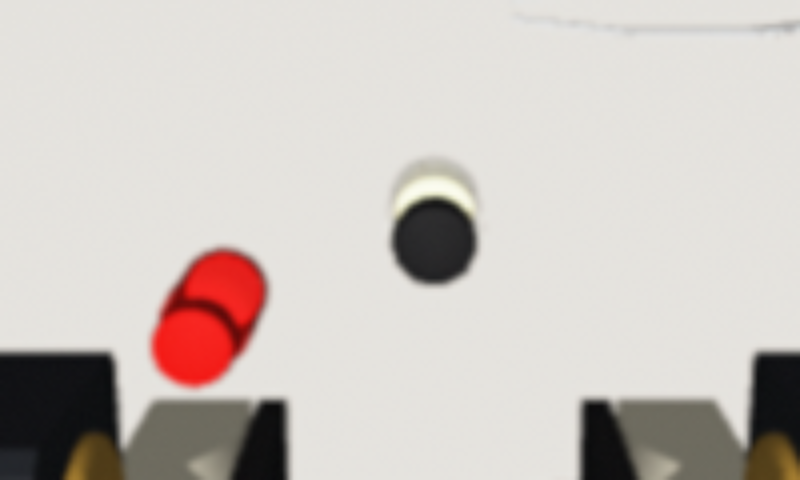

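The black-capped short vial is at crop (434,241), i.e. (328.5,190). The red look-alike is at crop (195,345), 53 mm to the side, so I'm narrowing the opening for clearance.

Emit:
{"fn": "jog_arm", "kwargs": {
  "moves": [
    [[0.1, 0.05, 1], 0, 3.2],
    [[0, 0, 3], 0, 3.2],
    [[0, 0, 3], 0, 3.2],
    [[0, 0, 3], 0, 3.2],
    [[0, 0, 2], 0, 3.2],
    [[0, 0, 1], 0, 3.2],
    [[0, 0, 0], 0, 3.2],
    [[0, 0, 0], 0, 3.2]
  ]
}}

```text
time_s: 26.45
tcp_pos: [0.4553, -0.0322, 0.043]
eef_rot: [-180.0, -0.1, -8.0]
contact_force: [-0.4, -0.2, 0.2]
gripper_width: 0.0318
gripper_force: 0.0
```

Emit:
{"fn": "jog_arm", "kwargs": {
  "moves": [
    [[0, 0, 1], 0, 3.2],
    [[0, 0, 0.55], 0, 3.2],
    [[0, 0, 0], 0, 3.2],
    [[0, 0, 0], 0, 1.5],
    [[0, 0, 0], 0, 1.5],
    [[0, 0, 0], 0, 1.5],
    [[0, 0, 0], 0, 1.5]
  ],
  "newtons": 12
}}

```text
time_s: 27.32
tcp_pos: [0.4547, -0.0324, 0.0269]
eef_rot: [-180.0, -0.0, -8.0]
contact_force: [-0.1, -0.3, -0.8]
gripper_width: 0.0218
gripper_force: 12.0
```

Emit:
{"fn": "jog_arm", "kwargs": {
  "moves": [
    [[0, 0, -3], 0, 1.5],
    [[0, 0, -4], 0, 1.5],
    [[0, 0, -4], 0, 1.5],
    [[0, 0, -4], 0, 1.5],
    [[0.8, -4, 0], 0, 1.5],
    [[0.8, -4, 0], 0, 1.5],
    [[0.8, -4, 0], 0, 1.5],
    [[0.8, -4, 0], 0, 1.5],
    [[0.8, -4, 0], 0, 1.5],
    [[0.8, -4, 0], 0, 1.5],
    [[0.8, -4, 0], 0, 1.5],
    [[0, 0, 0], 0, 1.5]
  ]
}}

```text
time_s: 28.82
tcp_pos: [0.5495, 0.2393, 0.1761]
eef_rot: [180.0, 0.0, -7.9]
contact_force: [-1.1, -0.3, -0.7]
gripper_width: 0.0214
gripper_force: 12.0
```

Emit:
{"fn": "jog_arm", "kwargs": {
  "moves": [
    [[0, 0, 3], 0, 1.5],
    [[0, 0, 2.5], 0, 1.5],
    [[0, 0, 0], 0, 1.5],
    [[0, 0, 0], 0, 1.5]
  ]
}}

```text
time_s: 29.32
tcp_pos: [0.5495, 0.2369, 0.1229]
eef_rot: [-180.0, -0.0, -8.0]
contact_force: [0.7, -0.2, 0.0]
gripper_width: 0.0214
gripper_force: 12.0
```

```bash
python3 - <<'E'
from h import *
st=get_state();print(st["tcp_pos"],st["eef_rot"],togo(.5495,.2365,.058,st))
E
```

```text
[0.5494809  0.23694544 0.12288298] [-1.79975657e+02 -4.98768887e-02 -7.99423408e+00] [0.   0.05 6.49]
```

Emit:
{"fn": "jog_arm", "kwargs": {
  "moves": [
    [[0, 0, 2], 0, 1.5],
    [[0, 0, 2], 0, 1.5],
    [[0, 0, 1.2], 0, 1.5],
    [[0, 0, 0.7], 0, 1.5],
    [[0, 0, 0.4], 0, 1.5],
    [[0, 0, 0], 0, 1.5],
    [[0, 0, 0], 0, 1.5]
  ]
}}

```text
time_s: 30.2
tcp_pos: [0.5493, 0.2372, 0.0594]
eef_rot: [-180.0, -0.0, -8.0]
contact_force: [-0.7, 0.4, -0.7]
gripper_width: 0.0216
gripper_force: 12.0
```

Emit:
{"fn": "jog_arm", "kwargs": {
  "moves": [
    [[0, 0, 0.14], 0, 1.5],
    [[0, 0, 0], 0, 1.5],
    [[0, 0, 0], 0, 2.4],
    [[0, 0, 0], 0, 3.2],
    [[0, 0, 0], 0, 4.2],
    [[0, 0, 0], 0, 4.2],
    [[0, 0, -2], 0, 4.5],
    [[0, 0, -4], 0, 4.5],
    [[0, 0, -5], 0, 4.5],
    [[0, 0, -5], 0, 4.5],
    [[-4, 0, 0], 0, 4.5],
    [[-3, 4, 0], 0, 4.5]
  ]
}}

```text
time_s: 31.7
tcp_pos: [0.4736, 0.2082, 0.2177]
eef_rot: [-179.9, -0.0, -7.9]
contact_force: [-0.3, 0.0, 0.9]
gripper_width: 0.0449
gripper_force: 0.0
```

Emit:
{"fn": "jog_arm", "kwargs": {
  "moves": [
    [[0, 4, 0], 0, 4.5],
    [[0, 0, 0], 0, 4.5],
    [[0, 0, 0], 0, 4.5]
  ]
}}

```text
time_s: 32.08
tcp_pos: [0.4689, 0.1677, 0.2178]
eef_rot: [-180.0, -0.0, -8.0]
contact_force: [-1.0, -0.3, -0.8]
gripper_width: 0.0453
gripper_force: 0.0
```

```bash
python3 - <<'E'
from h import *
st=get_state();print(st["tcp_pos"],st["time_s"],st["contact_force"])
p=capture("wrist");s=capture("side")
a=p["pixels"][:220,100:500];b=cv2.resize(s["pixels"][130:290,230:390],(400,400))
cv2.imwrite("pics/fin.png",np.hstack([cv2.resize(a,(400,220)) if 0 else cv2.copyMakeBorder(a,0,180,0,0,0),b]))
E
```

```text
[0.46888083 0.16769947 0.21782174] 32.075 [-0.95587861 -0.32407429 -0.79809149]
```

View pics/fin.png

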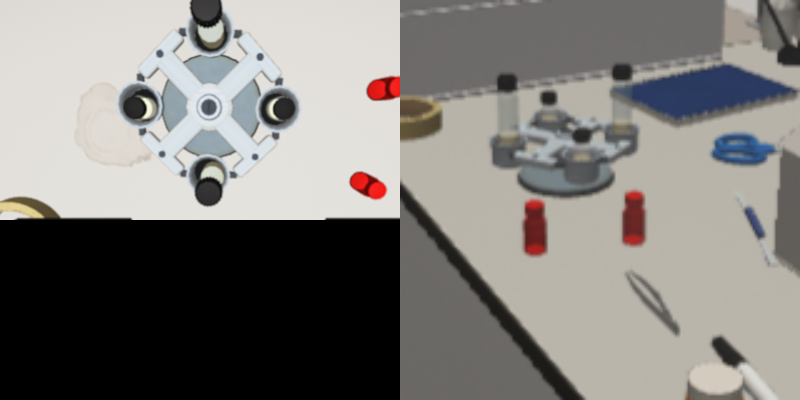

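All four vials stand upright in their buckets: tall at (207,30) and (207,180), short at (140,105) and (278,108). The jar is in place and the gripper is clear.

```bash
python3 -c "
from plant import *
print(close_job())"
```

```text
the job is handed in; nothing more can be done
None
```

The job is handed in: all four vials stand upright in the buckets, tall opposite tall and short opposite short, and the jar was not touched; no verdict came back.

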